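# Close up the pressure cooker: clamp knob to the click, then the regulator weight

## Robot

A 6-joint arm with a two-finger parallel gripper is mounted at the origin on the work surface. World frame = base frame: x ahead of the robot, y to its left, z up, the work surface at z = 0. Lengths are in m, angles in rad, forces in N, time in s.
With the tool pointing down it reaches from about 0.4 to 0.825 m from the base axis. Payload 7 kg.
Tool frame: the origin (TCP) lies at the very end of the fingers, on their centre line; the grasp point (between the pads) lies 19 mm behind it; z points along the fingers, y is the line along which they close (so a half turn about z gives the same grasp; the last joint's range is limited). The gripper opens to 88 mm and grips with 3 to 60 N. Pads are 19 mm wide; open, the fingers measure 130 mm over their backs; the gripper's body (78 mm by 193 mm) begins 47 mm behind the grasp point.
Start: joints at [1.611, 0.359, 0.012, 0, -1.224, -0.288], TCP at [0.166, 0.654, 0.227] pointing down, gripper open.
Joint ranges: [-3.07, 3.07], [-1.43, 2.12], [-1.02, 1.25], [-3.03, 1.67], [-3.05, -0], [-3.03, 3.03]. Speed limits (rad/s): [2.39, 2.39, 3.01, 3.14, 3.14, 3.14].

## Interface

Orientations are given as [roll, pitch, yaw] about the fixed x, y, z axes, in that order (R = Rz(yaw) Ry(pitch) Rx(roll)).
In Python, from station import arm gives the robot as it stands.
- The arm moves only by the tool step_arm, never from a script. Its argument "rows" is a list of rows, each a list of 5 numbers: the shift along the world's x, y, z in m, then the turn about the world's z in rad, then the finger opening in m, from 0 to 0.0876. In form: [[x, y, z, spin, gripper], ...]. A call has 1 to 20 rows; each row is the pose to reach, as a shift and turn from the pose commanded when the call began; what a row does not reach only later rows make up. A row lasts 1/10 s, in which the tool goes at most 50 mm and 8.59 degrees, less where a joint would pass 70% of its speed; a pose out of reach is approached as far as the arm can. A call with a gripper value outside its range is refused whole. The fingers move at their own pace and stop on an object; "newtons" is the grip in N (left out, the last holds). Time passes only in rows, so rows that repeat a pose let the fingers close. It gives the time, the measured TCP pose, the force, the opening and the grip force at its end, in the units of the state.
- arm.get_state(): the state, without advancing time (a new reading comes with each control period).
- arm.grab_frame(name): name is "side" or "top"; returns a dict with "color" (384x512x3 uint8, blue, green, red), "vfov" (degrees; the focal length in pixels is half the picture's height over the tangent of half this angle, whatever the lens; pixels are square), "cx", "cy" (the principal point, pixels), "rvec" (rotation vector, rad) and "tvec" (3), from world to camera coordinates, as OpenCV has them. Camera axes: x right, y down, z forward; pixel columns grow to the right and rows downward; lengths in m; the calibration is good to about 2 mm. A picture is of the moment at which its call begins. There is no depth.
- arm.job_done(): hands the job in; it is judged then, once.
The state is a dict: "t": time; "q": joint angles; "qd": joint speeds; "joint_efforts": joint torques, N m; "eef_pos": TCP position; "ee_rot": TCP orientation; "force": force on the tool from outside, world axes, zero at the start; "moment": the same for the moment, N m; "width": finger opening in m; "gripper_force": force on a finger pad.
Only numpy, scipy, OpenCV 4.12 (cv2) and the standard library are available. Lean on these libraries where they do the work, as an engineer would, in place of code of your own. Each camera call takes 0.05 s, during which the arm holds its last target. There are 200 camera calls.

## Task

Close up the pressure cooker: turn the black clamp knob on top clockwise until you feel its slip clutch click, and stop there, clamp left tight (one click, two at most; running it on wears the clutch). Then pick the regulator weight up from the table and set it gently over the brass vent pipe on the lid, upright and right down on its seat, and let go; don't lean on the clamp bar, and leave the shaker, jar, mug and bowl where they are.

Things in the scene. Friction and masses are not known exactly. Their poses are not given: they have to be found in the camera images.
- cooker: Pressure cooker, 220 mm across, on a cork trivet; full and heavy, it does not shift or turn. Origin: centre of its underside on the table; z up, x from the centre towards the vent pipe. Lid top 177 mm up. Loop handles on its +x and -x sides reach out to 151 mm, 142 mm up. A small safety valve with a red button (top 190 mm up) is 70 mm from the centre on the -x side.
- stirrup: Flat steel clamp bar of the cooker, 34 mm wide and 262 mm long, crossing over the lid along the cooker's y, its top 206 to 207 mm above the table. Origin: that of the cooker; it rises by less than 1 mm in all as the screw tightens, and sinks if the screw is turned back.
- screw: Clamp screw on the cooker's vertical centre line, inside the knob. Origin: on the axis, 206 mm above the table, z up. Its steel end, 19 mm wide, shows in the middle of the knob's top, with a red line along its +x. It turns with the knob, clockwise seen from above, against a drag of about 0.06 N m, until after some 0.5 to 2.7 rad (it cannot be seen how far) the clamp is tight.
- knob: Clamp knob: black fluted cylinder 46 mm across, 34 mm tall, top 246 mm above the table, free all round; origin on the axis at its underside. With the clamp tight, torque on it builds to 0.4 N m over 0.13 to 0.3 rad, then its slip clutch gives and the torque drops: a click. Turned 0.25 rad on past the drop, it falls into the next of 12 notches (0.52 rad); let go sooner, it springs back.
- knob_dot (a point): White dot on the knob's top face, 16 mm from its axis, 246 mm above the table. At the start it lies beside the screw's red line; each click leaves it 0.52 rad (30 degrees) further clockwise from that line.
- vent_seat (a point): Centre of the seat (flat shoulder of a brass nut 24 mm across) of the vent pipe, on the lid 74 mm from the cooker's centre, 185 mm above the table. From it the pipe, 8 mm across, rises 15.5 mm, the last 4 mm tapering to 4 mm.
- regulator: Regulator weight standing on the table: upright steel drum with a black cap, 32 mm across, 52 mm tall, 90 to 140 g, with a round bore 10 mm across and 18 mm deep from below. Origin: centre of its underside; z up. Seated on the vent, its underside rests on the seat.
- shaker: White ceramic shaker, 40 mm across, 78 mm tall, origin at the centre of its underside. Leave it alone.
- spice_jar: Amber spice jar with a red lid, 42 mm across, 80 mm tall, origin at the centre of its underside. Leave it alone.
- mug: Blue mug, 80 mm across, 92 mm tall, origin at the centre of its underside. Leave it alone.
- bowl: White bowl, 130 mm across, 55 mm tall, origin at the centre of its underside. Leave it alone.
There are look-alikes about, which are no part of the job. Of the things like the regulator, leave any that is blue or purple; of the rest the larger one is meant.

How it is judged:
By the outcome, as a careful person would: the job done as asked, in the order asked, and still so for the second after the job is handed in, with the robot touching nothing.
It also fails if it takes over 72 s, if anything falls off the work surface, if the arm or the gripper's body presses on something with over 40 N, if the wrist force passes 120 N, or if a joint passes its speed limit or range.

## Working session

There is one attempt and no reset: what is moved stays moved. The work goes in short steps, Python scripts to look and compute and a tool call to move; the robot and the scene stay as the last step left them, time stands still between calls to the robot, and variables do not carry over. Pictures are saved under pics/ and viewed, at most 10 in all, crops included, and the job is handed in when it is done.

Besides the shell and the picture viewer there is one more tool, called after ">>>" by a JSON object that holds its "fn" and its "kwargs". step_arm: Moves the arm, as the interface text tells. Its arguments: {"type":"object","properties":{"rows":{"type":"array"},"newtons":{"type":"number"}},"required":["rows"]}

```bash
mkdir -p pics
cat > h.py <<'E'
from station import arm
import cv2, numpy as np
def grab(n,name=None):
    f=arm.grab_frame(n)
    if name: cv2.imwrite('pics/'+name+'.png',f['color'])
    return f
def ray(f,u,v):
    fl=f['color'].shape[0]/2/np.tan(np.radians(f['vfov'])/2)
    R=cv2.Rodrigues(np.array(f['rvec'],float))[0]; t=np.array(f['tvec'],float).ravel()
    d=R.T@np.array([(u-f['cx'])/fl,(v-f['cy'])/fl,1]); return -R.T@t,d
def onz(f,u,v,z):
    c,d=ray(f,u,v); return c+d*(z-c[2])/d[2]
def proj(f,p):
    fl=f['color'].shape[0]/2/np.tan(np.radians(f['vfov'])/2)
    K=np.array([[fl,0,f['cx']],[0,fl,f['cy']],[0,0,1]])
    return cv2.projectPoints(np.array([p],float),np.array(f['rvec'],float),np.array(f['tvec'],float),K,None)[0].ravel()
E
python3 - <<'E'
from h import *
a=grab('top','t0');b=grab('side','s0')
cv2.imwrite('pics/ts0.png',np.vstack([cv2.resize(a['color'],None,fx=1,fy=1)]))
for f in(a,b):print(f['vfov'],f['cx'],f['cy'],ray(f,256,192))
print(arm.get_state())
E
```

```text
44.496144218354544 250.80256203688077 191.8576439632148 (array([0.34973934, 0.01274495, 1.36777839]), array([ 0.11385892,  0.00338707, -0.99355291]))
42.60596693381505 256.10434444018136 189.44924739034258 (array([-0.31825728, -0.97508135,  0.87894231]), array([ 0.55882532,  0.67288969, -0.48472735]))
{'t': 0.1, 'q': array([ 1.61107937e+00,  3.59353933e-01,  1.11554952e-02, -3.06793494e-04,
       -1.22409763e+00, -2.88093150e-01]), 'qd': array([-5.90246406e-04, -1.97132945e-03,  3.35988864e-03,  2.00990624e-03,
        1.16044521e-03, -6.19060745e-05]), 'joint_efforts': array([-8.46014300e-04, -5.84161699e+01,  2.93753546e+01,  7.01555237e+00,
        1.01990972e-02, -4.98977806e-05]), 'eef_pos': array([0.16548914, 0.65395134, 0.22569386]), 'ee_rot': array([ 3.14007277e+00, -1.49618530e-04, -2.47914455e-01]), 'force': array([ 0.50702496,  0.00134258, -0.3469368 ]), 'moment': array([-0.02679256, -0.02159468, -0.0150552 ]), 'gripper_force': 0.0, 'width': 0.08780991777958116}
```

View pics/t0.png

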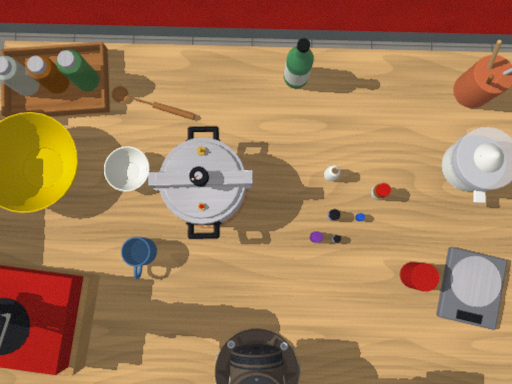

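View pics/s0.png

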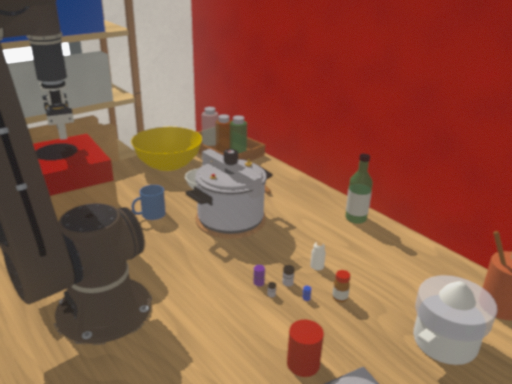

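The top view shows the cooker at about (203,181), its knob at (199,176), the brass vent at (202,151) and the red valve at (202,207). The black-capped regulator is at (334,215), with a smaller look-alike at (337,239). The purple and blue ones are at (317,237) and (360,217). The side view shows the same pair at (289,270) and (272,290).

Run:
```python
from h import *
f=grab('top');g=grab('side')
c=f['color']
A=cv2.resize(c[130:230,150:250],None,fx=5,fy=5,interpolation=cv2.INTER_CUBIC)
B=cv2.resize(c[160:260,300:360],None,fx=5,fy=5,interpolation=cv2.INTER_CUBIC)
cv2.imwrite('pics/c1.png',np.hstack([A,B]))
hsv=cv2.cvtColor(c,cv2.COLOR_BGR2HSV)
def blobs(m,x0,y0,x1,y1,l,z):
    mm=np.zeros_like(m);mm[y0:y1,x0:x1]=m[y0:y1,x0:x1]
    n,_,s,ce=cv2.connectedComponentsWithStats(mm)
    for i in range(1,n):
        if s[i,4]>=4: print(l,ce[i].round(1),s[i],onz(f,*ce[i],z).round(4))
dark=(hsv[...,2]<60).astype(np.uint8)
blobs(dark,185,160,215,195,'knob',.246)
blobs(dark,320,200,350,250,'reg',.052)
gold=((hsv[...,0]>12)&(hsv[...,0]<35)&(hsv[...,1]>120)).astype(np.uint8)
blobs(gold,190,143,215,160,'vent',.19)
red=(((hsv[...,0]<8)|(hsv[...,0]>172))&(hsv[...,1]>120)).astype(np.uint8)
blobs(red,190,198,215,215,'valve',.19)
blobs(red,188,165,212,188,'redline',.246)
blobs(dark,180,120,225,142,'h+',.142);blobs(dark,180,220,225,242,'h-',.142)
```

```text
knob [199.6 176.6] [190 167  19  20 197] [0.512  0.1539 0.246 ]
reg [334.4 214.5] [330 210  10  10  85] [ 0.4434 -0.204   0.052 ]
reg [337.  238.5] [334 236   7   7  37] [ 0.3766 -0.2119  0.052 ]
vent [200.9 150.5] [197 147   9   8  57] [0.5875 0.1604 0.19  ]
valve [201. 206.] [200 205   3   3   9] [0.4453 0.1543 0.19  ]
h+ [203.6 130.8] [189 127  30  13 204] [0.6506 0.1615 0.142 ]
h- [203.7 231.8] [187 221  34  18 254] [0.382  0.1503 0.142 ]
```

View pics/c1.png

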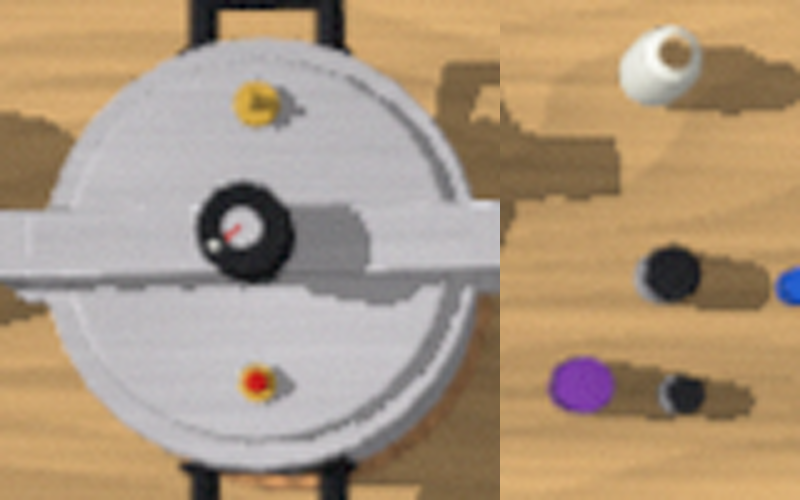

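The crop shows the knob centred at (199,176), which gives (0.512, 0.154). The vent is at (201,150.5), 75 mm from the knob, and the valve is 67 mm the other way. The white dot lies beside the red line. The larger black-capped regulator is at (0.443, -0.204). All of this fits the given sizes, so I'll go above the knob.

>>> {"fn": "step_arm", "kwargs": {"rows": [[0,0,0.05,0,0.0876],[0.03,-0.04,0.08,0.05,0.0876],[0.06,-0.08,0.08,0.1,0.0876],[0.347,-0.5,0.08,0.25,0.0876],[0.347,-0.5,0.08,0.25,0.0876],[0.347,-0.5,0.08,0.25,0.0876],[0.347,-0.5,0.08,0.25,0.0876],[0.347,-0.5,0.08,0.25,0.0876],[0.347,-0.5,0.08,0.25,0.0876],[0.347,-0.5,0.08,0.25,0.0876],[0.347,-0.5,0.08,0.25,0.0876],[0.347,-0.5,0.08,0.25,0.0876],[0.347,-0.5,0.08,0.25,0.0876],[0.347,-0.5,0.08,0.25,0.0876],[0.347,-0.5,0.08,0.25,0.0876],[0.347,-0.5,0.08,0.25,0.0876],[0.347,-0.5,0.08,0.25,0.0876],[0.347,-0.5,0.08,0.25,0.0876]], "newtons": 45}}

```text
t: 2.0
eef_pos: [0.5121, 0.1553, 0.3067]
ee_rot: [-3.141, -0.0, 0.004]
force: [-0.1, 0.2, 0.1]
width: 0.0877
gripper_force: 0.0
```

Run:
```python
from h import *
g=grab('side')
print(arm.get_state()['q'].round(3))
pts={'knobtop':[.512,.154,.246],'vent':[.5875,.1604,.2005],'reg':[.4434,-.204,.052],'tcp':[.5121,.1553,.3067]}
p={k:proj(g,v) for k,v in pts.items()};print(p)
v=cv2.resize(g['color'][110:240,170:290],None,fx=4,fy=4,interpolation=cv2.INTER_CUBIC)
for k in('knobtop','vent','tcp'):
    cv2.drawMarker(v,tuple(((p[k]-[170,110])*4+2).astype(int).tolist()),(0,255,0),0,12,1)
w=cv2.resize(g['color'][250:310,240:310],None,fx=4,fy=4,interpolation=cv2.INTER_CUBIC)
cv2.drawMarker(w,tuple(((p['reg']-[240,250])*4+2).astype(int).tolist()),(0,255,0),0,12,1)
w=cv2.copyMakeBorder(w,0,v.shape[0]-w.shape[0],0,0,0)
cv2.imwrite('pics/s2.png',np.hstack([v,w]))
```

```text
[ 0.661  0.083 -0.164 -0.    -1.323  0.914]
{'knobtop': array([230.58144012, 151.20781004]), 'vent': array([248.15887795, 157.74724122]), 'reg': array([288.06374487, 266.16844396]), 'tcp': array([230.36070206, 132.87894961])}
```

View pics/s2.png

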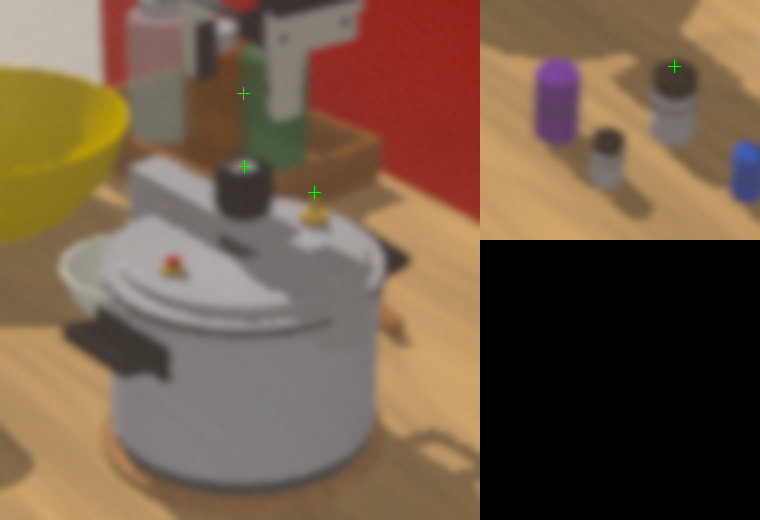

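The side view agrees: the projected knob mark lands on the knob's top at (230,151), and the vent and regulator marks match too. I'll go down and grip.

>>> {"fn": "step_arm", "kwargs": {"rows": [[0,-0.001,-0.03,0,0.0876],[0,-0.001,-0.06,0,0.0876],[0,-0.001,-0.08,0,0.0876],[0,-0.001,-0.09,0,0.0876],[0,-0.001,-0.09,0,0.0876],[0,-0.001,-0.09,0,0.04],[0,-0.001,-0.09,0,0.04],[0,-0.001,-0.09,0,0.04],[0,-0.001,-0.09,0,0.04],[0,-0.001,-0.09,0,0.04],[0,-0.001,-0.09,0,0.04],[0,-0.001,-0.09,0,0.04]], "newtons": 45}}

```text
t: 3.25
eef_pos: [0.5132, 0.1556, 0.2171]
ee_rot: [-3.138, -0.002, 0.003]
force: [-1.7, 8.7, 0.2]
width: 0.045
gripper_force: 45.0
```

```bash
cat > m.py <<'E'
from station import arm
s=arm.get_state();print(s['moment'].round(3),s['force'].round(1),s['q'][5].round(3),s['joint_efforts'][5].round(3),s['ee_rot'][2].round(3),s['eef_pos'].round(4),s['width'].round(4),s['gripper_force'])
E
python3 m.py
```

```text
Traceback (most recent call last):
  File "m.py", line 2, in <module>
    s=arm.get_state();print(s['moment'].round(3),s['force'].round(1),s['q'][5].round(3),s['joint_efforts'][5].round(3),s['ee_rot'][2].round(3),s['eef_pos'].round(4),s['width'].round(4),s['gripper_force'])
                                                                                                                                                                     ^^^^^^^^^^^^^^^^
AttributeError: 'float' object has no attribute 'round'
```

>>> {"fn": "step_arm", "kwargs": {"rows": [[0,0.0015,0,0,0.04],[0,0.0015,0,0,0.04]]}}

```text
t: 3.45
eef_pos: [0.5131, 0.1557, 0.2171]
ee_rot: [-3.14, -0.001, 0.003]
force: [0.5, 5.2, 3.0]
width: 0.0451
gripper_force: 45.0
```

```bash
sed -i "s/s\['width'\].round(4)/round(s['width'],4)/" m.py; python3 m.py
```

```text
[1.485 0.166 0.051] [0.5 5.2 3. ] 0.913 -0.077 0.003 [0.5131 0.1557 0.2171] 0.0451 44.973628520965576
```

>>> {"fn": "step_arm", "kwargs": {"rows": [[0,0,0,-0.08,0.04],[0,0,0,-0.16,0.04],[0,0,0,-0.24,0.04],[0,0,0,-0.32,0.04],[0,0,0,-0.32,0.04]]}}

```text
t: 3.95
eef_pos: [0.5132, 0.1562, 0.2171]
ee_rot: [-3.139, -0.001, -0.32]
force: [-1.1, 6.6, 2.0]
width: 0.0453
gripper_force: 45.0
```

```bash
python3 m.py
```

```text
[2.404e+00 2.740e-01 2.000e-03] [-1.1  6.6  2. ] 0.591 -1.052 -0.32 [0.5132 0.1562 0.2171] 0.0453 44.97395575046539
```

>>> {"fn": "step_arm", "kwargs": {"rows": [[0,0.0005,0,-0.07,0.04],[0,0.001,0,-0.14,0.04],[0,0.001,0,-0.14,0.04],[0,0.001,0,-0.14,0.04]]}}

```text
t: 4.35
eef_pos: [0.5132, 0.1565, 0.2171]
ee_rot: [-3.14, -0.001, -0.456]
force: [0.6, 4.8, 3.3]
width: 0.0454
gripper_force: 45.0
```

```bash
python3 m.py
```

```text
[ 1.901e+00 -2.820e-01 -1.000e-03] [0.6 4.8 3.3] 0.454 -0.109 -0.456 [0.5132 0.1565 0.2171] 0.0454 44.97445464134216
```

>>> {"fn": "step_arm", "kwargs": {"rows": [[0,0,0,-0.07,0.04],[0,0,0,-0.14,0.04],[0,0,0,-0.14,0.04]]}}

```text
t: 4.65
eef_pos: [0.5133, 0.1567, 0.217]
ee_rot: [-3.139, -0.0, -0.598]
force: [1.7, 6.0, 4.0]
width: 0.0451
gripper_force: 45.0
```

```bash
python3 m.py
```

```text
[ 2.163 -0.325  0.035] [1.7 6.  4. ] 0.311 -0.925 -0.598 [0.5133 0.1567 0.217 ] 0.0451 44.97471034526825
```

>>> {"fn": "step_arm", "kwargs": {"rows": [[0,0.0005,0,-0.06,0.04],[0,0.001,0,-0.12,0.04],[0,0.001,0,-0.12,0.04]]}}

```text
t: 4.95
eef_pos: [0.5133, 0.157, 0.2171]
ee_rot: [-3.14, -0.001, -0.717]
force: [2.9, 3.4, 2.2]
width: 0.0456
gripper_force: 45.0
```

```bash
python3 m.py
```

```text
[ 1.032 -0.982  0.013] [2.9 3.4 2.2] 0.191 -0.906 -0.717 [0.5133 0.157  0.2171] 0.0456 44.97466742992401
```

>>> {"fn": "step_arm", "kwargs": {"rows": [[0,0,0,-0.06,0.04],[0,0,0,-0.12,0.04],[0,0,0,-0.12,0.04]]}}

```text
t: 5.25
eef_pos: [0.5134, 0.1572, 0.2171]
ee_rot: [-3.14, -0.001, -0.836]
force: [3.7, 3.7, 2.8]
width: 0.0451
gripper_force: 45.0
```

```bash
python3 m.py
```

```text
[ 1.218 -1.337  0.376] [3.7 3.7 2.8] 0.072 -1.215 -0.836 [0.5134 0.1572 0.2171] 0.0451 44.97649312019348
```

>>> {"fn": "step_arm", "kwargs": {"rows": [[0,0,0,-0.06,0.04],[0,0,0,-0.12,0.04],[0,0,0,-0.12,0.04]]}}

```text
t: 5.55
eef_pos: [0.5136, 0.1573, 0.2171]
ee_rot: [-3.139, -0.0, -0.956]
force: [4.1, 4.3, 2.1]
width: 0.0452
gripper_force: 45.0
```

```bash
python3 m.py
```

```text
[ 1.585 -1.445  0.227] [4.1 4.3 2.1] -0.048 -0.939 -0.956 [0.5136 0.1573 0.2171] 0.0452 44.97209072113037
```

Torque built to about 0.38 N m and then dropped, so the clutch has given near yaw -0.87. I'll carry on in small steps until it falls into the notch.

>>> {"fn": "step_arm", "kwargs": {"rows": [[0,0,0,-0.06,0.04],[0,0,0,-0.06,0.04]]}}

```text
t: 5.75
eef_pos: [0.5137, 0.1573, 0.2171]
ee_rot: [-3.139, -0.0, -1.016]
force: [6.1, 1.0, -0.2]
width: 0.0452
gripper_force: 45.0
```

```bash
python3 m.py
```

```text
[ 0.705 -2.686 -0.072] [ 6.1  1.  -0.2] -0.108 -0.575 -1.016 [0.5137 0.1573 0.2171] 0.0452 44.984965324401855
```

>>> {"fn": "step_arm", "kwargs": {"rows": [[0,0,0,-0.06,0.04],[0,0,0,-0.06,0.04]]}}

```text
t: 5.95
eef_pos: [0.5137, 0.1575, 0.2171]
ee_rot: [-3.139, -0.0, -1.076]
force: [4.1, 5.6, 2.6]
width: 0.0456
gripper_force: 45.0
```

```bash
python3 m.py
```

```text
[ 1.744 -1.572 -0.055] [4.1 5.6 2.6] -0.168 -0.718 -1.076 [0.5137 0.1575 0.2171] 0.0456 44.98230278491974
```

>>> {"fn": "step_arm", "kwargs": {"rows": [[0,0,0,-0.05,0.04],[0,0,0,-0.05,0.04]]}}

```text
t: 6.15
eef_pos: [0.5138, 0.1575, 0.2171]
ee_rot: [-3.139, 0.0, -1.126]
force: [4.7, 3.3, 1.9]
width: 0.045
gripper_force: 45.0
```

```bash
python3 m.py
```

```text
[ 1.581 -1.9    0.07 ] [4.7 3.3 1.9] -0.218 -0.635 -1.126 [0.5138 0.1575 0.2171] 0.045 44.97531473636627
```

>>> {"fn": "step_arm", "kwargs": {"rows": [[0,0,0,-0.05,0.04],[0,0,0,-0.05,0.04]]}}

```text
t: 6.35
eef_pos: [0.5139, 0.1575, 0.2171]
ee_rot: [-3.139, 0.0, -1.175]
force: [5.8, 5.0, 2.0]
width: 0.0453
gripper_force: 45.0
```

```bash
python3 m.py
```

```text
[ 1.612 -2.004  0.082] [5.8 5.  2. ] -0.268 -0.621 -1.175 [0.5139 0.1575 0.2171] 0.0453 44.972586035728455
```

>>> {"fn": "step_arm", "kwargs": {"rows": [[0,0,0,-0.04,0.04],[0,0,0,-0.04,0.04]]}}

```text
t: 6.55
eef_pos: [0.5139, 0.1576, 0.2171]
ee_rot: [-3.138, 0.0, -1.215]
force: [6.2, 4.4, 2.0]
width: 0.0454
gripper_force: 45.0
```

```bash
python3 m.py
```

```text
[ 1.69  -2.12   0.062] [6.2 4.4 2. ] -0.307 -0.498 -1.215 [0.5139 0.1576 0.2171] 0.0454 44.97202277183533
```

>>> {"fn": "step_arm", "kwargs": {"rows": [[0,0,0,-0.04,0.04],[0,0,0,-0.04,0.04]]}}

```text
t: 6.75
eef_pos: [0.514, 0.1576, 0.2171]
ee_rot: [-3.138, 0.0, -1.255]
force: [7.0, 3.9, 1.1]
width: 0.0452
gripper_force: 45.0
```

```bash
python3 m.py
```

```text
[ 1.675 -2.204  0.043] [7.  3.9 1.1] -0.347 -0.499 -1.255 [0.514  0.1576 0.2171] 0.0452 44.9715131521225
```

>>> {"fn": "step_arm", "kwargs": {"rows": [[0,0,0,-0.04,0.04],[0,0,0,-0.04,0.04]]}}

```text
t: 6.95
eef_pos: [0.5141, 0.1576, 0.2171]
ee_rot: [-3.138, 0.001, -1.295]
force: [6.9, 4.2, 1.9]
width: 0.0453
gripper_force: 45.0
```

```bash
python3 m.py
```

```text
[ 1.567 -2.411  0.218] [6.9 4.2 1.9] -0.387 -0.654 -1.295 [0.5141 0.1576 0.2171] 0.0453 44.97097849845886
```

Torque is rising again about 0.5 rad after the first build-up, so one click is complete and the knob is in the next notch. I'll release, lift and check the dot.

>>> {"fn": "step_arm", "kwargs": {"rows": [[0,0,0,0.02,0.0876],[0,0,0,0.02,0.0876],[0,0,0,0.02,0.0876],[0,0,0,0.02,0.0876],[0,0,0,0.02,0.0876],[0,0,0.03,0.02,0.0876],[0,0,0.08,0.02,0.0876],[0,-0.05,0.1,0.02,0.0876],[0,-0.1,0.1,0.12,0.0876],[-0.02,-0.15,0.1,0.27,0.0876],[-0.04,-0.2,0.1,0.42,0.0876],[-0.05,-0.25,0.08,0.57,0.0876],[-0.06,-0.3,0.06,0.72,0.0876],[-0.07,-0.34,0.03,0.87,0.0876],[-0.07,-0.359,0,1.02,0.0876],[-0.07,-0.359,-0.05,1.17,0.0876],[-0.07,-0.359,-0.06,1.3,0.0876],[-0.07,-0.359,-0.06,1.3,0.0876]]}}

```text
t: 8.75
eef_pos: [0.439, -0.2026, 0.1522]
ee_rot: [-3.14, 0.008, 0.005]
force: [0.2, 0.0, 0.4]
width: 0.0878
gripper_force: 0.0
```

Run:
```python
from h import *
f=grab('top');g=grab('side')
A=cv2.resize(f['color'][140:215,160:245],None,fx=6,fy=6,interpolation=cv2.INTER_CUBIC)
B=cv2.resize(g['color'][220:320,220:310],None,fx=3,fy=3,interpolation=cv2.INTER_CUBIC)
B=cv2.copyMakeBorder(B,0,450-300,0,0,0)
cv2.imwrite('pics/c3.png',np.hstack([A,B]));print(arm.get_state()['q'].round(2),arm.get_state()['eef_pos'])
```

```text
[-0.02  0.11 -0.49  0.   -0.97  1.6 ] [ 0.44175313 -0.20251936  0.15561569]
```

View pics/c3.png

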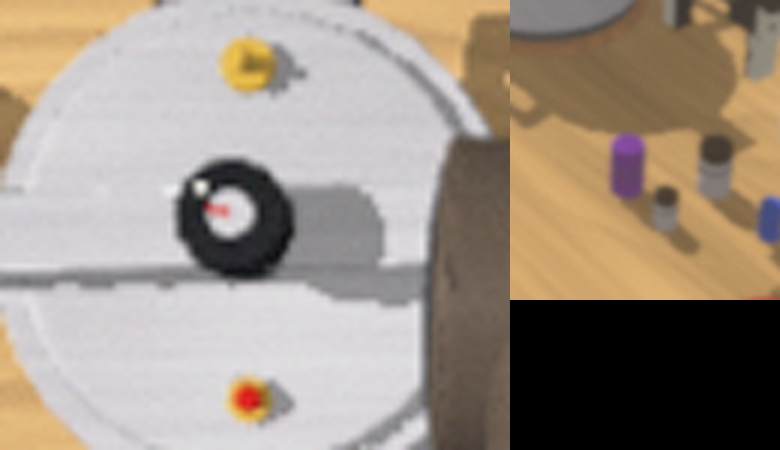

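The knob's white dot at (201,187) in the crop is about 32° clockwise of the red line at (207,209). That is exactly one click, with the clamp tight. The regulator is untouched at its place, with the gripper above it, so I'll go down with a narrowed opening.

>>> {"fn": "step_arm", "kwargs": {"rows": [[0.0015,-0.0015,0,0,0.054],[0.0015,-0.0015,0,0,0.054],[0.0015,-0.0015,-0.02,0,0.054],[0.0015,-0.0015,-0.04,0,0.054],[0.0015,-0.0015,-0.06,0,0.054],[0.0015,-0.0015,-0.08,0,0.054],[0.0015,-0.0015,-0.1,0,0.054],[0.0015,-0.0015,-0.115,0,0.054],[0.0015,-0.0015,-0.128,0,0.054],[0.0015,-0.0015,-0.135,0,0.054],[0.0015,-0.0015,-0.135,0,0.054]], "newtons": 15}}

```text
t: 9.95
eef_pos: [0.444, -0.2035, 0.0212]
ee_rot: [-3.142, 0.001, 0.002]
force: [-0.3, 0.3, 0.7]
width: 0.0542
gripper_force: 0.0
```

>>> {"fn": "step_arm", "kwargs": {"rows": [[0,0,0,0,0.02],[0,0,0,0,0.02],[0,0,0,0,0.02],[0,0,0,0,0.02],[0,0,0,0,0.02],[0,0,0,0,0.02]], "newtons": 15}}

```text
t: 10.55
eef_pos: [0.4446, -0.2038, 0.0222]
ee_rot: [3.141, -0.001, 0.002]
force: [-0.7, -0.3, 6.2]
width: 0.0318
gripper_force: 15.0
```

>>> {"fn": "step_arm", "kwargs": {"rows": [[0,0,0.01,0,0.02],[0,0,0.03,0,0.02],[0,0,0.06,0,0.02],[0,0,0.1,0,0.02],[0,0,0.14,0,0.02],[0,0,0.18,0,0.02],[0,0,0.22,0,0.02],[0,0.02,0.26,0,0.02],[0.02,0.06,0.27,0,0.02],[0.04,0.1,0.27,0,0.02],[0.06,0.14,0.27,0,0.02],[0.08,0.18,0.27,0,0.02],[0.095,0.22,0.265,0,0.02],[0.11,0.26,0.265,0,0.02],[0.12,0.3,0.265,0,0.02],[0.135,0.34,0.265,0,0.02],[0.143,0.36,0.263,0,0.02],[0.143,0.365,0.263,0,0.02],[0.143,0.365,0.263,0,0.02],[0.143,0.365,0.263,0,0.02]]}}

```text
t: 12.55
eef_pos: [0.5866, 0.1605, 0.2847]
ee_rot: [3.141, 0.0, 0.002]
force: [-0.1, -0.7, -0.4]
width: 0.0314
gripper_force: 15.0
```

```bash
python3 m.py
python3 - <<'E'
from h import *
g=grab('side','s4');c=g['color']
s=arm.get_state();T=s['eef_pos']
hsv=cv2.cvtColor(c,cv2.COLOR_BGR2HSV)
for n,p in dict(bot=T-[0,0,.022],seat=[.5875,.1604,.185],top=[.5875,.1604,.2005]).items(): print(n,proj(g,p))
v=cv2.resize(c[95:195,200:300],None,fx=6,fy=6,interpolation=cv2.INTER_CUBIC)
b=((proj(g,T-[0,0,.022])-[200,95])*6+3).astype(int); cv2.drawMarker(v,tuple(b.tolist()),(0,255,0),0,14,1)
cv2.imwrite('pics/c4.png',v)
m=((hsv[...,0]>12)&(hsv[...,0]<35)&(hsv[...,1]>110)).astype(np.uint8)
n,_,st,ce=cv2.connectedComponentsWithStats(m[145:175,235:262])
for i in range(1,n): print(ce[i]+[235,145],st[i])
E
```

```text
[-0.074 -0.01  -0.027] [-0.1 -0.7 -0.4] 0.985 -0.014 0.002 [0.5866 0.1605 0.2847] 0.0314 14.999712780117989
bot [248.3254379  140.03100525]
seat [248.07617218 162.05804064]
top [248.15887795 157.74724122]
[251.62162162 153.43581081] [  3   0  24  21 296]
[259. 162.] [24 17  1  1  1]
[261. 161.] [26 16  1  1  1]
[260.75 164.  ] [25 18  2  3  4]
```

View pics/c4.png

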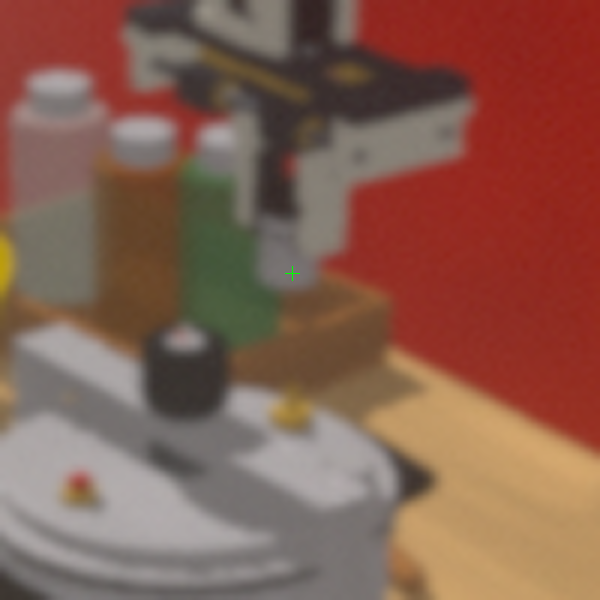

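The regulator hangs upright, with its underside centre at crop (288,280). The brass nut is at crop (292,412), almost directly below. I'll measure the lateral offset more finely before lowering.

Run:
```python
from h import *
fs=[grab('side') for _ in range(4)];g=fs[0];c=np.mean([f['color'] for f in fs],0).astype(np.uint8)
h=cv2.cvtColor(c,cv2.COLOR_BGR2HSV)
print(np.arange(240,258))
for r in (136,137,138,139): print(r,'S',h[r,240:258,1])
for r in range(158,168): print(r,'S',h[r,240:258,1])
p0=proj(g,[.5866,.1605,.2627]);print((proj(g,[.5966,.1605,.2627])-p0)/10,(proj(g,[.5866,.1705,.2627])-p0)/10)
print(proj(g,[.5875,.1604,.23])-proj(g,[.5875,.1604,.185]),p0)
# top: nut in saved first picture
f=grab('top');f['color']=cv2.imread('pics/t0.png');hh=cv2.cvtColor(f['color'],cv2.COLOR_BGR2HSV)
for r in range(144,158): print(r,hh[r,194:209,1])
```

```text
[240 241 242 243 244 245 246 247 248 249 250 251 252 253 254 255 256 257]
136 S [ 82  75  50  20  14  13  13  13  16  25  29  31  33  42  53  64  85 124]
137 S [ 81  75  49  20  14  13  13  13  16  20  24  30  42  67  94 116 136 160]
138 S [ 85  72  48  22  11  13  13  13  13  15  17  27  55 100 140 164 177 181]
139 S [ 82  69  46  20  11  13  11  13  13  13  15  28  61 112 157 178 185 185]
158 S [ 96  99 104 106 114 121 123 131 132 129 129 128 126 125 123 123 122 118]
159 S [ 44  47  50  62  73  89 110 129 139 136 131 125 123 121 118 116 113 113]
160 S [ 16  18  20  27  35  52  78 112 139 142 130 121 116 114 113 111 108 110]
161 S [ 11   9  12  15  25  44  70 105 136 143 137 123 110 105 107 108 108 110]
162 S [  8   9  10  16  35  66  98 129 147 153 145 123  98  84  89 101 106 110]
163 S [  9   8   9  18  44  91 130 152 157 157 145 112  70  50  56  71  89 100]
164 S [ 10   8   9  15  42  90 138 154 158 153 136  93  46  24  29  37  54  72]
165 S [ 10   7   8  13  31  64 106 132 140 138 115  71  31  14  12  18  26  39]
166 S [11 12  9 12 19 35 54 73 86 89 75 43 18  9 11 12 14 17]
167 
[... 269 characters left out ...]
2 105  82  56  10   5   7   4   4]
147 [  7   4   8  38 108 160 171 170 165 141  76  15   3   4   5]
148 [  5   7  23  97 160 171 170 177 172 174 161  84   4   7   4]
149 [  3   1  49 132 169 170 166 169 169 176 171 112  26   6   7]
150 [  4   4  57 142 174 168 170 171 181 173 177 124  29   8   4]
151 [  7   3  65 141 174 173 168 173 161 169 171 137  28   6   6]
152 [  3   6  26 115 169 171 173 170 174 172 174  88  15   4   2]
153 [  7   7   3  71 150 172 170 171 171 174 156  46   6   4   5]
154 [  6   5   1  18  83 144 171 173 171 140  63   7   6   8   5]
155 [ 5  5  4  5 15 29 59 65 40 15  5  9  5  3  7]
156 [ 4  3  5  4  8  8  6 13  6  4  8  3  6  5  4]
157 [3 4 5 5 5 5 7 4 5 1 3 5 7 1 5]
```

Side view: the regulator's centre is at column 247.4 and the nut's axis, carried up to that height, is at 248.45, so it is about 1 px off. A half turn of the tool will show how much of that is offset in the hand.

>>> {"fn": "step_arm", "kwargs": {"rows": [[0,0,0,-0.15,0.02],[0,0,0,-0.3,0.02],[0,0,0,-0.45,0.02],[0,0,0,-0.6,0.02],[0,0,0,-0.75,0.02],[0,0,0,-0.9,0.02],[0,0,0,-1.05,0.02],[0,0,0,-1.2,0.02],[0,0,0,-1.35,0.02],[0,0,0,-1.5,0.02],[0,0,0,-1.65,0.02],[0,0,0,-1.8,0.02],[0,0,0,-1.95,0.02],[0,0,0,-2.1,0.02],[0,0,0,-2.25,0.02],[0,0,0,-2.4,0.02],[0,0,0,-2.55,0.02],[0,0,0,-2.7,0.02],[0,0,0,-2.85,0.02],[0,0,0,-3.0,0.02]]}}

```text
t: 14.85
eef_pos: [0.587, 0.161, 0.2847]
ee_rot: [3.142, 0.0, -3.004]
force: [0.1, 0.1, -0.2]
width: 0.0318
gripper_force: 15.0
```

>>> {"fn": "step_arm", "kwargs": {"rows": [[0,0,0,-0.14,0.02],[0,0,0,-0.14,0.02],[0,0,0,-0.14,0.02]]}}

```text
t: 15.15
eef_pos: [0.587, 0.1611, 0.2846]
ee_rot: [3.142, 0.0, -3.134]
force: [-1.0, -0.8, -1.1]
width: 0.0321
gripper_force: 15.0
```

```bash
python3 m.py
python3 - <<'E'
from h import *
fs=[grab('side') for _ in range(4)];g=fs[0];c=np.mean([f['color'] for f in fs],0).astype(np.uint8)
h=cv2.cvtColor(c,cv2.COLOR_BGR2HSV)
print(np.arange(240,258))
for r in (136,137,138,139,140,141): print(r,'S',h[r,240:258,1])
E
```

```text
[ 0.059 -0.187 -0.001] [-1.  -0.8 -1.1] -2.151 -0.326 -3.134 [0.587  0.1611 0.2846] 0.0321 15.000061020255089
[240 241 242 243 244 245 246 247 248 249 250 251 252 253 254 255 256 257]
136 S [ 85  78  55  26  14  13  13  13  18  24  29  31  35  40  53  66  93 133]
137 S [ 84  78  56  26  14  13  15  13  16  18  23  27  40  62  93 118 140 165]
138 S [ 82  75  53  25  14  13  13  13  13  17  15  23  45  88 136 162 174 183]
139 S [ 82  73  52  25  16  13  13  13  13  13  15  24  50  99 149 176 180 182]
140 S [ 82  78  58  28  16  15  15  13  15  13  15  22  53 100 145 166 172 181]
141 S [ 82  76  62  35  15  16  16  17  15  20  22  33  63 106 141 152 158 165]
```

The half turn moved it only 0.2 px, so the regulator sits centred in the hand to within 0.5 mm. The knob grip, the top view and the side view together put the vent about (+1.6, -2) mm from here. I'll correct and lower to just above the pipe.

>>> {"fn": "step_arm", "kwargs": {"rows": [[0.0016,-0.002,0,0,0.02],[0.0016,-0.002,-0.02,0,0.02],[0.0016,-0.002,-0.04,0,0.02],[0.0016,-0.002,-0.054,0,0.02],[0.0016,-0.002,-0.058,0,0.02],[0.0016,-0.002,-0.058,0,0.02],[0.0016,-0.002,-0.058,0,0.02]]}}

```text
t: 16.05
eef_pos: [0.5892, 0.1595, 0.2274]
ee_rot: [3.141, 0.001, -3.137]
force: [-0.3, 0.5, -1.6]
width: 0.032
gripper_force: 15.0
```

```bash
python3 m.py
python3 - <<'E'
from h import *
fs=[grab('side') for _ in range(4)];g=fs[0];c=np.mean([f['color'] for f in fs],0).astype(np.uint8)
h=cv2.cvtColor(c,cv2.COLOR_BGR2HSV)
print(np.arange(240,258))
for r in range(150,168): print(r,'S',h[r,240:258,1])
cv2.imwrite('pics/c5.png',cv2.resize(c[120:180,215:285],None,fx=8,fy=8,interpolation=cv2.INTER_CUBIC))
E
```

```text
[ 0.021 -0.151 -0.004] [-0.3  0.5 -1.6] -2.151 0.005 -3.137 [0.5892 0.1595 0.2274] 0.032 14.999756589531898
[240 241 242 243 244 245 246 247 248 249 250 251 252 253 254 255 256 257]
150 S [79 72 59 41 21 12 12 11 16 22 29 31 30 30 30 30 36 53]
151 S [81 78 68 49 28 17 12 12 14 20 29 31 32 30 30 34 38 57]
152 S [82 93 88 68 37 18 16 13 16 20 27 31 30 32 32 35 45 61]
153 S [117 118 106  76  40  15  13  13  13  18  23  28  27  33  40  51  66  83]
154 S [129 128 109  72  37  19  15  13  13  15  17  23  25  40  61  83  99 114]
155 S [130 128 111  73  39  17  13  13  13  13  15  15  24  42  80 113 124 126]
156 S [127 125 109  72  39  19  15  13  13  15  13  13  22  46  89 119 128 127]
157 S [122 123 112  82  49  26  17  15  17  15  15  19  29  56  95 118 126 125]
158 S [ 95  98  99  90  66  47  35  34  36  32  31  37  54  78 108 122 118 119]
159 S [ 44  47  51  57  63  65  70  74  78  76  70  77  90 105 112 114 113 111]
160 S [ 16  18  21  27  33  48  71  99 120 120 113 111 112 111 110 110 110 110]
161 S [ 10   9   9  15  26  43  69 104 133 140 131 121 107 103 105 107 107 109]
162 S [  9   9   9  15  35  67  99 128 145 151 142 120  92  83  89 100 106 109]
163 S [  8   8  10  16  44  92 130 151 154 153 140 104  66  50  56  71  87  99]
164 S [ 10   9   8  15  43  89 135 151 150 148 129  84  43  24  25  38  55  72]
165 S [ 11   7   8  13  29  65 103 130 136 134 114  71  29  14  14  19  26  39]
166 S [10 12  9 11 18 33 54 71 88 94 79 46 20 12 11 11 15 20]
167 S [11 13 10 10 12 15 19 25 31 38 34 23 16 12 12 13 11 13]
```

View pics/c5.png

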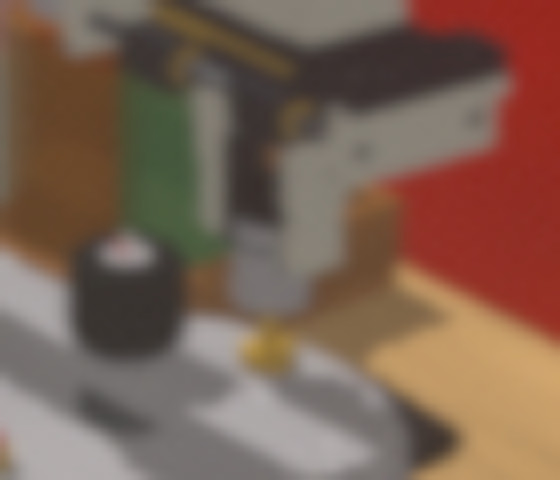

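The regulator's edges are at 243.05 and 253.6, centre 248.3. That matches the vent's axis at about 248.3, so they are aligned. I'll lower gently and watch the force.

>>> {"fn": "step_arm", "kwargs": {"rows": [[0,0,-0.002,0,0.02],[0,0,-0.004,0,0.02],[0,0,-0.006,0,0.02],[0,0,-0.007,0,0.02],[0,0,-0.007,0,0.02]]}}

```text
t: 16.75
eef_pos: [0.5886, 0.1593, 0.2193]
ee_rot: [-3.141, -0.0, -3.138]
force: [-0.1, 0.2, -1.4]
width: 0.0315
gripper_force: 15.0
```

>>> {"fn": "step_arm", "kwargs": {"rows": [[0,0,-0.001,0,0.02],[0,0,-0.002,0,0.02],[0,0,-0.002,0,0.02]]}}

```text
t: 17.05
eef_pos: [0.5886, 0.1593, 0.2174]
ee_rot: [-3.142, -0.0, -3.138]
force: [0.7, 0.1, -1.3]
width: 0.0317
gripper_force: 15.0
```

```bash
python3 m.py
```

```text
[ 0.019 -0.15  -0.036] [ 0.7  0.1 -1.3] -2.151 0.0 -3.138 [0.5886 0.1593 0.2174] 0.0317 14.999740272760391
```

No contact force with the underside about 5 mm below the pipe top, so it has entered the bore. I'll go on down.

>>> {"fn": "step_arm", "kwargs": {"rows": [[0,0,-0.0015,0,0.02],[0,0,-0.003,0,0.02],[0,0,-0.0045,0,0.02],[0,0,-0.006,0,0.02],[0,0,-0.006,0,0.02]]}}

```text
t: 17.55
eef_pos: [0.5885, 0.1593, 0.2113]
ee_rot: [-3.141, -0.0, -3.138]
force: [0.6, 1.0, -1.4]
width: 0.0314
gripper_force: 15.0
```

>>> {"fn": "step_arm", "kwargs": {"rows": [[0,0,-0.001,0,0.02],[0,0,-0.002,0,0.02],[0,0,-0.002,0,0.02]]}}

```text
t: 17.85
eef_pos: [0.5886, 0.1594, 0.2094]
ee_rot: [-3.142, -0.0, -3.138]
force: [0.1, -0.1, -1.7]
width: 0.0315
gripper_force: 15.0
```

>>> {"fn": "step_arm", "kwargs": {"rows": [[0,0,-0.0005,0,0.02],[0,0,-0.001,0,0.02],[0,0,-0.0015,0,0.02],[0,0,-0.0015,0,0.02]]}}

```text
t: 18.25
eef_pos: [0.5886, 0.1593, 0.208]
ee_rot: [-3.142, -0.0, -3.138]
force: [0.1, 0.0, -0.7]
width: 0.0317
gripper_force: 15.0
```

>>> {"fn": "step_arm", "kwargs": {"rows": [[0,0,-0.0005,0,0.02],[0,0,-0.001,0,0.02],[0,0,-0.001,0,0.02]]}}

```text
t: 18.55
eef_pos: [0.5887, 0.1593, 0.2073]
ee_rot: [3.142, 0.0, -3.138]
force: [-0.8, -0.3, 0.1]
width: 0.0315
gripper_force: 15.0
```

>>> {"fn": "step_arm", "kwargs": {"rows": [[0,0,-0.0005,0,0.02],[0,0,-0.001,0,0.02],[0,0,-0.001,0,0.02]]}}

```text
t: 18.85
eef_pos: [0.5889, 0.1594, 0.2073]
ee_rot: [3.141, 0.001, -3.137]
force: [-2.5, 0.6, 7.4]
width: 0.0318
gripper_force: 15.0
```

The force rose to +7 N at z = 0.2073, where it should seat, so it is down on the nut. I'll ease off, open and lift away.

>>> {"fn": "step_arm", "kwargs": {"rows": [[0,0,0.0005,0,0.02],[0,0,0.0005,0,0.035],[0,0,0.0005,0,0.045],[0,0,0.0005,0,0.055],[0,0,0.0005,0,0.055],[0,0,0.0005,0,0.055],[0,0,0.0005,0,0.055],[0,0,0.015,0,0.055],[0,0,0.035,0,0.055],[0,0,0.065,0,0.055],[0,0,0.1,0,0.055],[0,-0.04,0.11,0,0.055],[0,-0.08,0.11,0,0.055],[0,-0.12,0.11,0,0.055],[0,-0.16,0.11,0,0.055],[0,-0.2,0.11,0,0.055],[0,-0.25,0.11,0,0.055],[0,-0.3,0.11,0,0.055],[0,-0.34,0.11,0,0.055],[0,-0.34,0.11,0,0.055]]}}

```text
t: 20.85
eef_pos: [0.5881, -0.1849, 0.3156]
ee_rot: [-3.141, -0.001, 3.141]
force: [-0.0, -0.2, -0.6]
width: 0.055
gripper_force: 0.0
```

Run:
```python
from h import *
f=grab('top');g=grab('side')
A=cv2.resize(f['color'][125:225,155:255],None,fx=4,fy=4,interpolation=cv2.INTER_CUBIC)
B=cv2.resize(g['color'][120:220,180:280],None,fx=4,fy=4,interpolation=cv2.INTER_CUBIC)
cv2.imwrite('pics/c6.png',np.hstack([A,B]))
print(proj(g,[.5886,.1594,.237]),proj(f,[.5886,.1594,.237]))
```

```text
[248.81817231 147.45742428] [199.13706597 146.16624419]
```

View pics/c6.png

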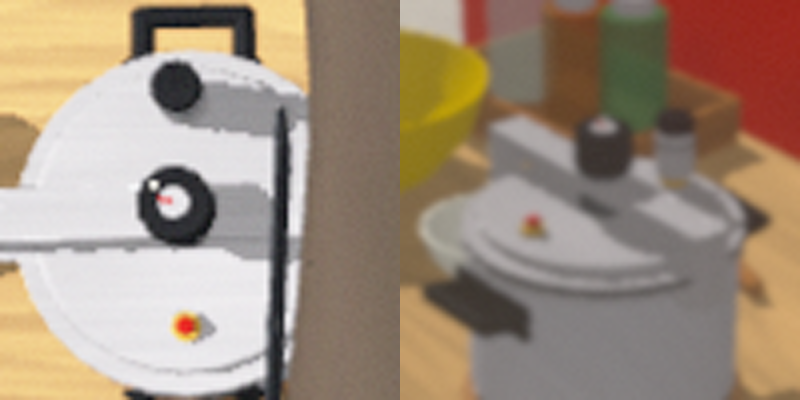

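The regulator stands upright on the brass nut: top crop (177,87), side crop (675,145) with brass showing at its foot. The knob's dot is still one notch, about 30°, past the red line, and the arm is clear.

```bash
python3 -c "
from station import arm
print(arm.job_done())"
```

```text
the job is handed in; nothing more can be done
None
```

The job is handed in: the clamp is tight after one click, and the regulator stands upright on its vent seat, released, with the arm clear at 21 s of the 72 s allowed.

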